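# Find and mark the pivot point of a wind vane

## Robot

A 7-joint arm with a two-finger parallel gripper is mounted at the origin on the work surface; the furniture and walls round the work are solid. World frame = base frame: x ahead of the robot, y to its left, z up, the work surface at z = 0. Lengths are in m, angles in rad, forces in N, time in s.
With the tool pointing down it reaches from about 0.425 to 0.875 m from the base axis. Payload 4.7 kg.
Tool frame: the origin (TCP) lies on the centre line of the jaws, within the pads' length; the fingertips stand ahead of it and the grasp point (between the pads) lies 2 mm behind it (nose_length is the z of the fingertips in the tool frame, in m); z points along the fingers, y is the line along which they close (so a half turn about z gives the same grasp; the last joint's range is limited). The gripper opens to 87 mm and grips with 3 to 60 N. Pads are 19 mm wide; open, the fingers measure 117 mm over their backs; the gripper's body (75 mm by 190 mm) begins 51 mm behind the grasp point.
Start: joints at [-1.129, 0.321, -0.07, 1.45, 0.023, 1.371, -0.057], TCP at [0.27, 0.591, 0.24] pointing down, gripper open.
Joint ranges: [-2.86, 2.86], [-0.3, 2.09], [-1.38, 1.24], [0.06, 2.45], [-1.56, 4.7], [0.09, 2.05], [-2.69, 2.69]. Speed limits (rad/s): [2.57, 2.57, 3.14, 3.14, 3.14, 3.14, 3.14].

## Interface

Orientations are given as a rotation vector (axis times angle).
In Python, from bench import * gives the robot as it stands.
- The arm moves only by the tool send_rows, never from a script. Its arguments are lists of equal length, an entry for each row: "xyz": the shift along the tool's x, y, z in mm, a list of three; "dr": the turn, a rotation vector about the tool's x, y, z in rad, a list of three. A call has exactly 10 rows; each row is the pose to reach, as a shift and turn from the pose commanded when the call began, along the tool's axes at that moment; what a row does not reach only later rows make up. A row lasts 1/12 s, in which the tool goes at most 41.7 mm and 7.16 degrees, less where a joint would pass 70% of its speed; a pose out of reach is approached as far as the arm can. A call with a gripper value outside its range is refused whole. "jaw" is the finger opening in mm, from 0 to 87, set as the call begins (left out, the last holds). The fingers move at their own pace and stop on an object; "grip_force" is the grip in N (left out, the last holds). Time passes only in rows, so rows that repeat a pose let the fingers close, or fill a call up. It gives the time, the measured TCP pose, the force, the opening and the grip force at its end, in the units of the state.
- get_state(): the state, without advancing time (a new reading comes with each control period).
- get_image(name): name is "scene" or "top" or "wrist"; returns the picture (480x640x3 uint8, red, green, blue); there is no depth.
- calibration(name): a dict with "vfov" (degrees; the focal length in pixels is half the picture's height over the tangent of half this angle, whatever the lens; pixels are square), "cx", "cy" (the principal point, pixels), "rvec" (rotation vector, rad) and "tvec" (3), from world to camera coordinates, as OpenCV has them; the wrist camera has in their place "hand_eye" (4x4, takes a point from camera to tool coordinates, whose origin is the TCP and whose axes are the flange's). Camera axes: x right, y down, z forward; pixel columns grow to the right and rows downward; lengths in m; the calibration is good to about 2 mm. A picture is of the moment at which its call begins: read the wrist's pose just before it. calibration takes no time and is no camera call.
- close_job(): hands the job in; it is judged then, once.
The state is a dict: "time": time; "joint_positions": joint angles; "qd": joint speeds; "joint_torque": joint torques, N m; "position": TCP position; "tool_rot": TCP orientation; "ft_force": force on the tool from outside, world axes, zero at the start; "torque": the same for the moment, N m; "grip_width": opening from 0.0 (shut) to 1.0 (fully open); "grip_force": force on a finger pad.
Only numpy, scipy, OpenCV 4.12 (cv2) and the standard library are available. Lean on these libraries where they do the work, as an engineer would, in place of code of your own. Each camera call takes 0.05 s, during which the arm holds its last target. There are 200 camera calls.

## Task

The pivot hole of this wind vane has to be drilled at its balance point. Nudge the vane along the knife edge of the stand until, let go, it stays level on the edge alone, touching neither end rest; then take the drill-guide saddle and set it down over the shaft squarely above the edge, seated, so that it marks the spot and the vane still balances with nothing holding it. The wood is soft, so never press the vane hard onto the steel edge, and leave the other things on the bench where they are.

Things in the scene. Friction and masses are not known exactly. Their poses are not given: they have to be found in the camera images.
- stand: Balance stand screwed to the bench: light wood foot 74 x 216 x 16 mm, long along its own y. 85 mm either side of its middle (along y) stands a rest post with a cork pad 16 mm long, top at 70 mm, between two guide pins 7 mm thick, 26 mm apart inside, tops at 90 mm. Origin: centre of the foot's underside, on the bench; z up.
- knife_edge: The stand's steel knife edge, 50 mm long across the stand (x), bedded on a rubber-bushed pin that gives up to 0.02 rad; its top is a blunt flat 8 mm wide (y), 75 mm above the bench. Origin: centre of that flat; axes as the stand's. The vane lies across it. Unbalanced, it drops on one rest, 0.056 rad from level; near balance it rocks 1 to 3 s. Load: 4 N, with saddle 5 N; over 15 N dents the wood.
- wind_vane: Wind vane, about 0.4 kg, loose on the stand. Square brown wooden shaft 22 x 22 mm, y = -140 to +140 mm; tail fin at -y. Origin: mid-length, middle of the shaft's underside; z up. Lead glued unseen inside: the balance point lies 0 to 35 mm from the origin towards the nose (+y); at the start it is 10 to 60 mm off the edge, nose end down. Slides by friction, stays where left.
- vane_nose (a point): Tip of the vane's blunt round brass nose cap (22 mm thick, 21 mm long), on the shaft's centre line, 161 mm from the vane's origin along its +y and 11 mm above the shaft's underside. Axes as the vane's.
- vane_fin (a point): Top edge of the vane's upright plywood tail fin (6 mm thick, y = -138 to -68 mm, rising to 89 mm above the shaft's underside): a point 103 mm from the vane's origin along -y, 87 mm up.
- saddle: Drill-guide saddle, 0.09 kg, loose, upright on the bench: aluminium channel 30 mm long (y), 35 mm wide (x; 41 mm over its flared lips), 27 mm wide and 15 mm deep inside, to straddle the shaft. Origin: centre between the lower rims of its cheeks; z up. Seated, the origin is 7 mm above the shaft's underside, y along the shaft, either way round.
- saddle_bush (a point): Middle of the saddle's round steel bush, an upright post 20 mm thick, to grip; 44 mm above the saddle's origin. The post runs from 24 to 56 mm above the origin, a 28 mm flange below it.
- pencil_1: Bystander: red pencil lying on the bench, 195 mm long, 12 mm thick. Origin: its middle, on the bench.
- sanding_block_1: Bystander: cork-topped sanding block, 65 x 112 x 36 mm. Origin: centre of its underside.
- block_plane_1: Bystander: dark metal block plane, 52 x 164 x 51 mm. Origin: centre of its sole, on the bench.

How it is judged:
On the way:
1. the vane lies level and at rest on the knife edge, untouched by the robot and without the saddle (angle between wind_vane's own z axis and vertical below 0.03 rad and contact force between wind_vane and knife_edge above 2.5 N and linear speed of wind_vane below 0.02 m/s and angular speed of wind_vane below 0.12 rad/s and contact force between wind_vane and the fingers below 0.05 N and contact force between wind_vane and the arm below 0.05 N and contact force between wind_vane and saddle below 0.05 N), for 0.4 s.
At the end, for the whole second after the job is handed in: The vane lies balanced by itself on the knife edge, within 0.03 rad of level and at rest, and the saddle sits fully down over its shaft, at rest, its centre within 5 mm of the middle of the edge along the stand (angle between wind_vane's own z axis and vertical below 0.03 rad and contact force between wind_vane and knife_edge above 2.5 N and linear speed of each of wind_vane, saddle below 0.02 m/s and angular speed of wind_vane below 0.12 rad/s and y of saddle in the frame of knife_edge between -0.005 and 0.005 m and z of saddle in the frame of wind_vane between 0.004 and 0.0095 m and x of saddle in the frame of wind_vane between -0.005 and 0.005 m and angle between the y axis of saddle and the y axis of wind_vane, either way round below 0.2 rad and contact force between saddle and wind_vane above 0.3 N); the robot touches nothing.
It fails at once if the vane is pressed onto the knife edge with more than 15 N (contact force between wind_vane and knife_edge above 15 N).
It fails at once if the vane falls off the stand (height (world z) of wind_vane below 0.05 m).
It fails at once if a bystander (pencil, sanding block or block plane) is moved by 25 mm or more (distance of any of pencil_1, sanding_block_1, block_plane_1 from where it was at the start of the episode above 0.025 m).
It also fails if it takes over 67 s, if anything falls off the work surface, if the arm or the gripper's body presses on something with over 40 N, if the wrist force passes 120 N, or if a joint passes its speed limit or range.

## Working session

There is one attempt and no reset: what is moved stays moved. The work goes in short steps, Python scripts to look and compute and a tool call to move; the robot and the scene stay as the last step left them, time stands still between calls to the robot, and variables do not carry over. Pictures are saved under pics/ and viewed, at most 10 in all, crops included, and the job is handed in when it is done.

Besides the shell and the picture viewer there is one more tool, called as a command line: name --argument value ..., lists and objects as JSON in quotes. send_rows: Moves the arm, as the interface text tells. Its arguments: {"type":"object","properties":{"xyz":{"type":"array"},"dr":{"type":"array"},"jaw":{"type":"number"},"grip_force":{"type":"number"}},"required":["xyz","dr"]}

```bash
mkdir -p pics; python3 - <<'E'
from bench import *
import cv2
for n in("scene","top"):
    cv2.imwrite(f"pics/{n}0.png",get_image(n)[:,:,::-1]); print(calibration(n))
print(calibration("wrist")); print(get_state())
E
ls
```

```text
{'vfov': 53.1923279650363, 'cx': 320.5568511475431, 'cy': 240.1245982901376, 'rvec': array([ 0.95559187, -2.21555398,  1.33982398]), 'tvec': array([0.32956804, 0.35829162, 0.50698469])}
{'vfov': 57.52335280823212, 'cx': 323.1952681898522, 'cy': 244.73289099642082, 'rvec': array([ 2.14858611, -2.14449364,  0.1540445 ]), 'tvec': array([-0.12267723,  0.58480427,  0.87958296])}
{'vfov': 71.92267563259956, 'cx': 311.79877392205196, 'cy': 240.58265045134337, 'hand_eye': array([[ 4.48806357e-04, -9.63038608e-01, -2.69363023e-01,
         7.29121852e-02],
       [ 9.99999822e-01,  3.26200054e-04,  4.99931392e-04,
        -4.64144185e-04],
       [-3.93586999e-04, -2.69363200e-01,  9.63038583e-01,
        -1.44930056e-01],
       [ 0.00000000e+00,  0.00000000e+00,  0.00000000e+00,
         1.00000000e+00]])}
{'time': 0.1, 'joint_positions': array([-1.1289036 ,  0.32175268, -0.07007793,  1.45153586,  0.02262305,
        1.37077124, -0.05690572]), 'qd': array([-0.00074049, -0.00102936,  0.0008216 , -0.00259772, -0.00039319,
        0.00073578, -0.00219858]), 'joint_torque': array([-7.00088094e-04, -4.92568016e+01, -4.06004721e-01, -3.13399816e+01,
       -6.40825205e-02,  3.93620844e-02,  7.55958786e-05]), 'position': array([0.26952817, 0.59099188, 0.23857693]), 'tool_rot': array([-6.66780572e-01, -3.06976778e+00,  2.61188528e-03]), 'ft_force': array([ 1.04877298,  0.76500468, -0.7428277 ]), 'torque': array([ 0.01757434, -0.02610087,  0.01749229]), 'grip_force': 0.0, 'grip_width': 0.9985763365905633}
pics
```

View pics/scene0.png

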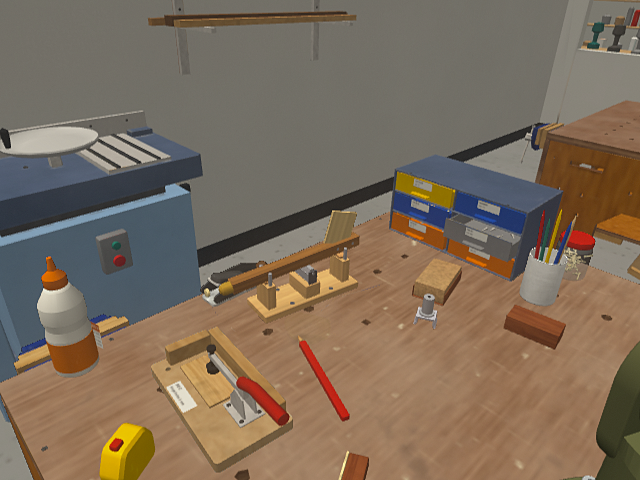

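View pics/top0.png

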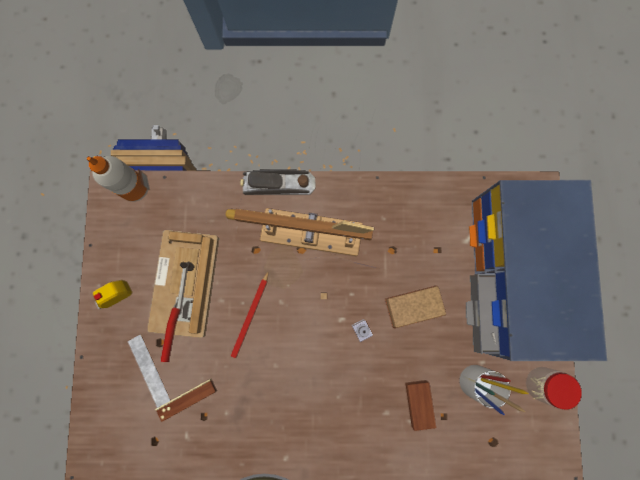

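Top view: robot at the bottom (x up, y left). The nose is at about (230,214), the fin at (352,228), the stand centre at (311,232), the saddle at (363,331) and the plane at (278,182). Next I'll turn these pixels into positions.

```bash
cat > h.py <<'E'
from bench import *
import cv2, numpy as np
from scipy.spatial.transform import Rotation as Ro
def cam(n,st=None):
    c=calibration(n); f=240/np.tan(np.radians(c['vfov']/2))
    K=np.array([[f,0,c['cx']],[0,f,c['cy']],[0,0,1]])
    if n=='wrist':
        T=np.eye(4);T[:3,:3]=Ro.from_rotvec(st['tool_rot']).as_matrix();T[:3,3]=st['position']
        E=T@c['hand_eye']; R=E[:3,:3].T; t=-R@E[:3,3]
    else: R=cv2.Rodrigues(c['rvec'])[0]; t=c['tvec']
    return K,R,t
def pl(C,uv,z):
    K,R,t=C; o=-R.T@t; d=R.T@np.linalg.solve(K,[uv[0],uv[1],1]); return o+d*(z-o[2])/d[2]
def pr(C,p):
    K,R,t=C; q=K@(R@np.asarray(p)+t); return q[:2]/q[2]
E
python3 - <<'E'
from h import *
np.set_printoptions(precision=4,suppress=True)
T=cam('top');S=cam('scene')
for C in(T,S): print(-C[1].T@C[2])
for nm,uv,z in[('nose',(229,214),.08),('fin',(352,227),.165),('stand',(311,232),.016),('fl',(262,250),.016),('fr',(359,254),.016),('edge',(311,242),.07),('saddle',(363,330),.056),('nosescene',(0,0),0)]:
    print(nm,pl(T,uv,z))
s=cv2.imread('pics/scene0.png');t=cv2.imread('pics/top0.png')
a=cv2.resize(s[200:325,190:370],None,fx=4,fy=4,interpolation=cv2.INTER_CUBIC)[:,:720]
cv2.imwrite('pics/c1.png',a)
b=cv2.resize(t[190:350,215:415],None,fx=4,fy=4,interpolation=cv2.INTER_CUBIC)[:600]
cv2.imwrite('pics/c2.png',b)
E
```

```text
[ 0.4529 -0.1222  0.9543]
[0.041  0.4391 0.5473]
nose [0.6426 0.0708 0.08  ]
fin [ 0.6002 -0.1744  0.165 ]
stand [ 0.6168 -0.0949  0.016 ]
fl [0.577  0.0109 0.016 ]
fr [ 0.5687 -0.199   0.016 ]
edge [ 0.5866 -0.0966  0.07  ]
saddle [ 0.4093 -0.2023  0.056 ]
nosescene [1.1833 0.6554 0.    ]
```

View pics/c1.png

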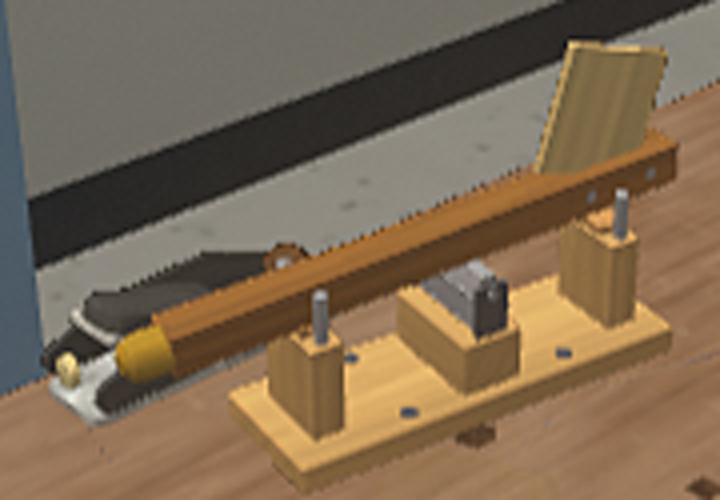

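View pics/c2.png

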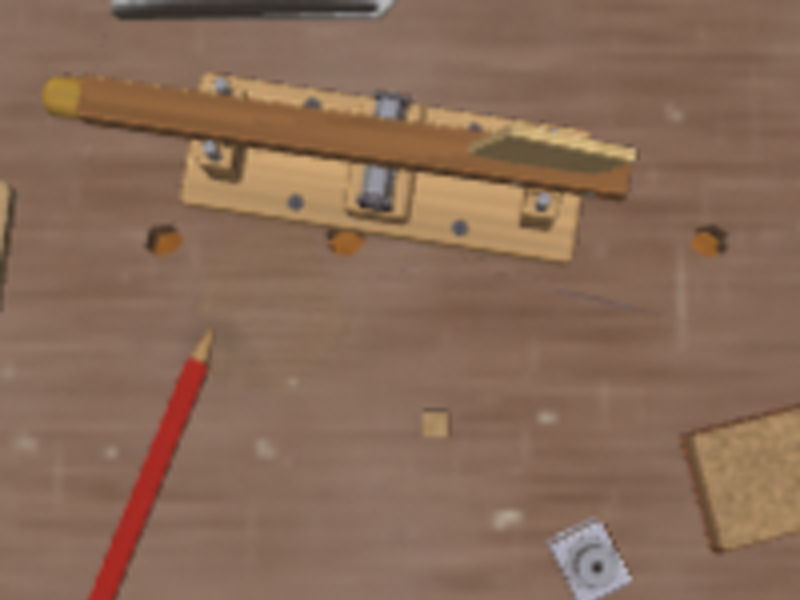

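The crops show the shaft lying nose-down between the pins (nose tip at crop (44,97), tail end at (632,175)) and the edge ends at (392,96) and (376,205). The saddle bush is at (596,566), with the saddle's long side running (36,58).

```bash
python3 - <<'E'
from h import *
np.set_printoptions(precision=4,suppress=True)
T=cam('top')
P=lambda u,v,z: pl(T,(215+u/4-.4,190+v/4-.4),z)
for n,a in dict(e1=(392,96,.075),e2=(376,205,.075),pin1=(222,84,.09),pin2=(211,147,.09),pin3=(543,200,.09),c1=(203,73,.016),c2=(180,203,.016),c3=(572,262,.016),nose=(44,97,.08),tail=(632,175,.09),
  bush=(596,566,.056),s1=(548,545,.01),s2=(597,517,.01),s3=(633,575,.01),s4=(583,605,.01)).items(): print(n,P(*a))
s=get_state(); print(Ro.from_rotvec(s['tool_rot']).as_matrix())
E
```

```text
e1 [ 0.6448 -0.0997  0.075 ]
e2 [ 0.5882 -0.0919  0.075 ]
pin1 [ 0.6476 -0.0142  0.09  ]
pin2 [ 0.6152 -0.0093  0.09  ]
pin3 [ 0.5886 -0.1759  0.09  ]
c1 [0.6704 0.0056 0.016 ]
c2 [0.5982 0.0166 0.016 ]
c3 [ 0.5663 -0.1959  0.016 ]
nose [0.6429 0.0778 0.08  ]
tail [ 0.6013 -0.2206  0.09  ]
bush [ 0.4071 -0.2034  0.056 ]
s1 [ 0.4156 -0.1822  0.01  ]
s2 [ 0.4304 -0.2084  0.01  ]
s3 [ 0.4001 -0.2272  0.01  ]
s4 [ 0.3845 -0.2005  0.01  ]
[[-0.9099  0.4148 -0.0006]
 [ 0.4148  0.9099 -0.0016]
 [-0.0001 -0.0017 -1.    ]]
```

```bash
python3 - <<'E'
import bench
print([d for d in dir(bench) if d[0]!='_'], getattr(bench,'nose_length',None))
E
```

```text
['MotionError', 'calibration', 'close_job', 'get_image', 'get_state', 'nose_length'] 0.017
```

send_rows --xyz '[[-36, -18, 0], [-72, -36, 0], [-108, -54, 0], [-144, -72, 0], [-180, -90, 0], [-216, -108, 0], [-252, -126, 0], [-288, -144, 0], [-324, -162, 0], [-360, -180, 0]]' --dr '[[0, 0, 0], [0, 0, 0], [0, 0, 0], [0, 0, 0], [0, 0, 0], [0, 0, 0], [0, 0, 0], [0, 0, 0], [0, 0, 0], [0, 0, 0]]' --jaw 0

```text
time: 0.93
position: [0.5233, 0.2765, 0.2393]
tool_rot: [-0.667, -3.07, 0.0]
ft_force: [0.7, 0.5, -0.1]
grip_width: 0.327
grip_force: 0.0
```

send_rows --xyz '[[-36, -18, 10], [-72, -36, 25], [-108, -54, 45], [-144, -72, 70], [-178, -88, 95], [-178, -88, 120], [-178, -88, 145], [-178, -88, 154], [-178, -88, 154], [-178, -88, 154]]' --dr '[[0, 0, -0.06], [0, 0, -0.12], [0, 0, -0.18], [0, 0, -0.24], [0, 0, -0.29], [0, 0, -0.29], [0, 0, -0.29], [0, 0, -0.29], [0, 0, -0.29], [0, 0, -0.29]]'

```text
time: 1.77
position: [0.6478, 0.1256, 0.0859]
tool_rot: [-0.214, -3.134, -0.001]
ft_force: [0.2, 0.6, 1.3]
grip_width: 0.005
grip_force: 0.0
```

```bash
python3 - <<'E'
from h import *
s=get_state(); a=get_image('scene'); w=get_image('wrist'); cv2.imwrite('pics/s1.png',a[:,:,::-1]); cv2.imwrite('pics/w1.png',w[:,:,::-1])
cv2.imwrite('pics/m1.png',np.hstack([cv2.resize(a[180:330,150:390],(480,300)),cv2.resize(w,(320,240)).repeat(1,0)[:240][[*range(240)]+[239]*60]])[:,:,::-1])
print(s['position'],Ro.from_rotvec(s['tool_rot']).as_matrix())
E
```

```text
[0.64779478 0.12556679 0.08587347] [[-9.90722432e-01  1.35900401e-01 -3.80106263e-04]
 [ 1.35900211e-01  9.90722411e-01  4.87142317e-04]
 [ 4.42782629e-04  4.30966299e-04 -9.99999809e-01]]
```

View pics/m1.png

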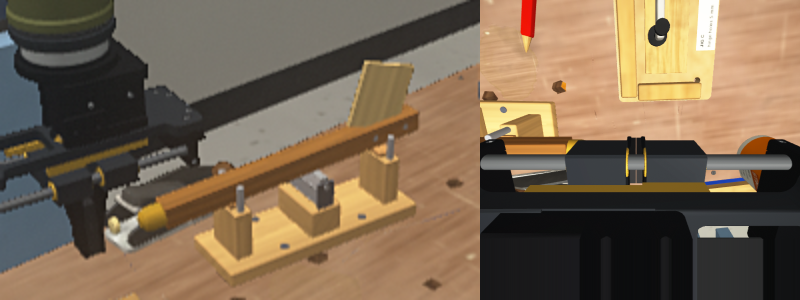

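The scene camera sees the shaft and fin clear of the gripper, and the finger stands off the nose. I'll push.

send_rows --xyz '[[0, -10, 0], [0, -20, 0], [0, -26, 0], [0, -30, 0], [0, -34, 0], [0, -38, 0], [0, -42, 0], [0, -45, 0], [0, -47, 0], [0, -47, 0]]' --dr '[[0, 0, 0], [0, 0, 0], [0, 0, 0], [0, 0, 0], [0, 0, 0], [0, 0, 0], [0, 0, 0], [0, 0, 0], [0, 0, 0], [0, 0, 0]]'

```text
time: 2.7
position: [0.6419, 0.0781, 0.086]
tool_rot: [0.216, 3.133, 0.001]
ft_force: [0.3, 3.0, 1.8]
grip_width: 0.004
grip_force: 1.4
```

```bash
cat > tilt.py <<'E'
from h import *
d=np.array([.138,.990,0]); d/=np.linalg.norm(d); nrm=np.array([d[1],-d[0],0]); E0=np.array([.6165,-.0958,.075])
S=cam('scene')
def vp(uv,off):
    K,R,t=S; o=-R.T@t; r=R.T@np.linalg.solve(K,[uv[0],uv[1],1]); p=o+r*((E0+nrm*off-o)@nrm)/(r@nrm); q=p-E0; return q@d,q[2]
def meas(a,dbg=None):
    h=cv2.cvtColor(a,cv2.COLOR_RGB2HSV); 
    m=((h[:,:,0]<20)&(h[:,:,1]>115)).astype(np.uint8)
    pts=[]
    for u in range(246,316):
        c=np.flatnonzero(m[225:300,u])
        for v in c:
            if m[225+v:225+v+5,u].all(): pts.append((u,225+v)); break
    pts=np.array(pts,float); 
    for _ in range(4):
        k=np.polyfit(pts[:,0],pts[:,1],1); r=pts[:,1]-np.polyval(k,pts[:,0]); pts=pts[abs(r)<max(1.2*1,2*np.median(abs(r)))]
    A=vp((250,np.polyval(k,250)),.011);B=vp((312,np.polyval(k,312)),.011)
    # fin: pale plywood top, tail end
    f=((h[:,:,0]>15)&(h[:,:,0]<32)&(h[:,:,1]>50)&(h[:,:,2]>90)).astype(np.uint8); f[:,:315]=0; f[:195]=0; f[245:]=0; f[:,375:]=0
    n,l,st,ce=cv2.connectedComponentsWithStats(f); i=1+np.argmax(st[1:,4]); 
    yy,xx=np.nonzero(l==i); j=np.argmin(xx+1.0*yy); jr=np.argmax(xx-yy)
    return dict(n=len(pts),tilt=np.arctan2(A[1]-B[1],A[0]-B[0]),z0=np.interp(0,[B[0],A[0]],[B[1],A[1]]),finL=(xx[j],yy[j],vp((xx[j],yy[j]),0)),finR=(xx[jr],yy[jr],vp((xx[jr],yy[jr]),0)))
if __name__=='__main__':
    import sys
    for f in sys.argv[1:]: print(f,meas(cv2.imread(f)[:,:,::-1]))
    if len(sys.argv)<2:
        s=get_state(); a=get_image('scene'); cv2.imwrite(f"pics/t{s['time']:.2f}.png",a[:,:,::-1]); print(s['position'],s['ft_force'],meas(a))
E
python3 tilt.py pics/scene0.png pics/s1.png; python3 tilt.py
```

```text
pics/scene0.png {'n': 60, 'tilt': np.float64(-0.0601228968782161), 'z0': np.float64(0.022433310397351938), 'finL': (np.int64(332), np.int64(210), (np.float64(-0.06036957778912262), np.float64(0.09551129806342058))), 'finR': (np.int64(356), np.int64(212), (np.float64(-0.12079135109388288), np.float64(0.07597690357493432)))}
pics/s1.png {'n': 59, 'tilt': np.float64(-0.061120801472210426), 'z0': np.float64(0.02251374035347077), 'finL': (np.int64(332), np.int64(210), (np.float64(-0.06036957778912262), np.float64(0.09551129806342058))), 'finR': (np.int64(356), np.int64(212), (np.float64(-0.12079135109388288), np.float64(0.07597690357493432)))}
[0.64189523 0.07810951 0.085963  ] [0.28057996 2.96832189 1.81479962] {'n': 62, 'tilt': np.float64(-0.062216451824341754), 'z0': np.float64(0.022485455518005397), 'finL': (np.int64(336), np.int64(209), (np.float64(-0.06992622042338625), np.float64(0.09518517541479361))), 'finR': (np.int64(360), np.int64(210), (np.float64(-0.13096763816678952), np.float64(0.07773974810643482)))}
```

send_rows --xyz '[[0, -2, 0], [0, -4, 0], [0, -6, 0], [0, -6, 0], [0, -2, 0], [0, 0, 0], [0, 0, 0], [0, 0, 0], [0, 0, 0], [0, 0, 0]]' --dr '[[0, 0, 0], [0, 0, 0], [0, 0, 0], [0, 0, 0], [0, 0, 0], [0, 0, 0], [0, 0, 0], [0, 0, 0], [0, 0, 0], [0, 0, 0]]'

```text
time: 3.58
position: [0.6415, 0.0774, 0.0854]
tool_rot: [-0.217, -3.134, 0.001]
ft_force: [-0.1, -0.4, -0.2]
grip_width: 0.005
grip_force: 0.0
```

```bash
python3 tilt.py
```

```text
[0.64148128 0.07735099 0.08540169] [-0.0649405  -0.3624998  -0.24172834] {'n': 62, 'tilt': np.float64(-0.062106082510353246), 'z0': np.float64(0.022494375014272424), 'finL': (np.int64(339), np.int64(208), (np.float64(-0.07713756383909184), np.float64(0.09546635630488172))), 'finR': (np.int64(362), np.int64(209), (np.float64(-0.13609278728652763), np.float64(0.07862758087236667)))}
```

send_rows --xyz '[[0, -5, 0], [0, -8, 0], [0, -10, 0], [0, -11, 0], [0, -11, 0], [0, -6, 0], [0, -6, 0], [0, -6, 0], [0, -6, 0], [0, -6, 0]]' --dr '[[0, 0, 0], [0, 0, 0], [0, 0, 0], [0, 0, 0], [0, 0, 0], [0, 0, 0], [0, 0, 0], [0, 0, 0], [0, 0, 0], [0, 0, 0]]'

```text
time: 4.47
position: [0.6407, 0.0716, 0.0855]
tool_rot: [-0.216, -3.134, 0.001]
ft_force: [0.0, -0.9, -0.8]
grip_width: 0.003
grip_force: 0.0
```

```bash
python3 tilt.py
```

```text
[0.64070991 0.07156958 0.08549669] [ 0.00139695 -0.85552045 -0.76432132] {'n': 60, 'tilt': np.float64(-0.05862269775499385), 'z0': np.float64(0.022477464765838784), 'finL': (np.int64(341), np.int64(207), (np.float64(-0.08193706800618347), np.float64(0.09636079638189478))), 'finR': (np.int64(365), np.int64(209), (np.float64(-0.14413262877775207), np.float64(0.0766156820855909)))}
```

```bash
python3 tilt.py
```

```text
[0.64073601 0.07158387 0.08550724] [ 0.80621552 -0.7841789  -0.0763394 ] {'n': 61, 'tilt': np.float64(-0.059103542473442613), 'z0': np.float64(0.02246580082245286), 'finL': (np.int64(341), np.int64(207), (np.float64(-0.08193706800618347), np.float64(0.09636079638189478))), 'finR': (np.int64(365), np.int64(209), (np.float64(-0.14413262877775207), np.float64(0.0766156820855909)))}
```

send_rows --xyz '[[0, -5, 0], [0, -7, 0], [0, -9, 0], [0, -10, 0], [0, -10, 0], [0, -5, 0], [0, -5, 0], [0, -5, 0], [0, -5, 0], [0, -5, 0]]' --dr '[[0, 0, 0], [0, 0, 0], [0, 0, 0], [0, 0, 0], [0, 0, 0], [0, 0, 0], [0, 0, 0], [0, 0, 0], [0, 0, 0], [0, 0, 0]]'

```text
time: 5.4
position: [0.64, 0.0666, 0.0855]
tool_rot: [-0.217, -3.134, 0.001]
ft_force: [-0.4, 0.1, 1.1]
grip_width: 0.006
grip_force: 0.0
```

```bash
python3 tilt.py; python3 tilt.py
```

```text
[0.64002152 0.06655212 0.08549056] [-0.40239466  0.06614366  1.11634924] {'n': 62, 'tilt': np.float64(-0.05658945615887362), 'z0': np.float64(0.022470978462063054), 'finL': (np.int64(344), np.int64(206), (np.float64(-0.08924400379896477), np.float64(0.09664860129598986))), 'finR': (np.int64(366), np.int64(208), (np.float64(-0.14662486187591975), np.float64(0.07818091574762549)))}
[0.64000972 0.06660659 0.0854926 ] [ 0.09002047  0.4047777  -0.08152527] {'n': 62, 'tilt': np.float64(-0.05658945615887362), 'z0': np.float64(0.022470978462063054), 'finL': (np.int64(344), np.int64(206), (np.float64(-0.08924400379896477), np.float64(0.09664860129598986))), 'finR': (np.int64(366), np.int64(208), (np.float64(-0.14662486187591975), np.float64(0.07818091574762549)))}
```

send_rows --xyz '[[0, -5, 0], [0, -7, 0], [0, -9, 0], [0, -10, 0], [0, -10, 0], [0, -5, 0], [0, -5, 0], [0, -5, 0], [0, -5, 0], [0, -5, 0]]' --dr '[[0, 0, 0], [0, 0, 0], [0, 0, 0], [0, 0, 0], [0, 0, 0], [0, 0, 0], [0, 0, 0], [0, 0, 0], [0, 0, 0], [0, 0, 0]]'

```text
time: 6.33
position: [0.6393, 0.0616, 0.0855]
tool_rot: [-0.217, -3.134, 0.001]
ft_force: [0.2, -0.5, 0.8]
grip_width: 0.003
grip_force: 0.0
```

```bash
python3 tilt.py
```

```text
[0.63929213 0.06159326 0.08545921] [ 0.22968891 -0.48567875  0.81092449] {'n': 61, 'tilt': np.float64(-0.05391546330405939), 'z0': np.float64(0.022422316678721434), 'finL': (np.int64(345), np.int64(206), (np.float64(-0.09173776605919187), np.float64(0.09603563967124769))), 'finR': (np.int64(368), np.int64(207), (np.float64(-0.15183217494645013), np.float64(0.07907742874896163)))}
```

send_rows --xyz '[[0, 0, 0], [0, 0, 0], [0, 0, 0], [0, 0, 0], [0, 0, 0], [0, 0, 0], [0, 0, 0], [0, 0, 0], [0, 0, 0], [0, 0, 0]]' --dr '[[0, 0, 0], [0, 0, 0], [0, 0, 0], [0, 0, 0], [0, 0, 0], [0, 0, 0], [0, 0, 0], [0, 0, 0], [0, 0, 0], [0, 0, 0]]'

```text
time: 7.22
position: [0.6394, 0.062, 0.0856]
tool_rot: [0.216, 3.134, 0.0]
ft_force: [-0.6, -0.5, -0.5]
grip_width: 0.006
grip_force: 0.0
```

```bash
python3 tilt.py
```

```text
[0.63941812 0.0619894  0.08561014] [-0.56005981 -0.50830101 -0.49745593] {'n': 61, 'tilt': np.float64(-0.05497758978585042), 'z0': np.float64(0.022503024324245155), 'finL': (np.int64(345), np.int64(206), (np.float64(-0.09173776605919187), np.float64(0.09603563967124769))), 'finR': (np.int64(368), np.int64(207), (np.float64(-0.15183217494645013), np.float64(0.07907742874896163)))}
```

send_rows --xyz '[[0, -5, 0], [0, -7, 0], [0, -9, 0], [0, -10, 0], [0, -10, 0], [0, -5, 0], [0, -5, 0], [0, -5, 0], [0, -5, 0], [0, -5, 0]]' --dr '[[0, 0, 0], [0, 0, 0], [0, 0, 0], [0, 0, 0], [0, 0, 0], [0, 0, 0], [0, 0, 0], [0, 0, 0], [0, 0, 0], [0, 0, 0]]'

```text
time: 8.1
position: [0.6386, 0.0566, 0.0855]
tool_rot: [-0.217, -3.134, 0.001]
ft_force: [0.1, -0.9, -0.4]
grip_width: 0.009
grip_force: 0.0
```

```bash
python3 tilt.py
```

```text
[0.63861507 0.05661628 0.08546527] [ 0.08630493 -0.87877089 -0.40510832] {'n': 47, 'tilt': np.float64(-0.0406639604939612), 'z0': np.float64(0.0229093686791753), 'finL': (np.int64(349), np.int64(207), (np.float64(-0.10194868120433415), np.float64(0.09141240896291165))), 'finR': (np.int64(371), np.int64(210), (np.float64(-0.1607068336156359), np.float64(0.07025354246887984)))}
```

send_rows --xyz '[[0, 0, 0], [0, 0, 0], [0, 0, 0], [0, 0, 0], [0, 0, 0], [0, 0, 0], [0, 0, 0], [0, 0, 0], [0, 0, 0], [0, 0, 0]]' --dr '[[0, 0, 0], [0, 0, 0], [0, 0, 0], [0, 0, 0], [0, 0, 0], [0, 0, 0], [0, 0, 0], [0, 0, 0], [0, 0, 0], [0, 0, 0]]'

```text
time: 8.98
position: [0.6387, 0.0571, 0.0856]
tool_rot: [0.216, 3.134, 0.0]
ft_force: [-0.0, -0.2, -0.3]
grip_width: 0.003
grip_force: 0.0
```

```bash
python3 tilt.py
```

```text
[0.63870019 0.05706978 0.08558276] [-0.04023778 -0.19300671 -0.3383342 ] {'n': 47, 'tilt': np.float64(-0.02967460406710327), 'z0': np.float64(0.022832656174923822), 'finL': (np.int64(350), np.int64(207), (np.float64(-0.10449014248241305), np.float64(0.09078396712317828))), 'finR': (np.int64(372), np.int64(211), (np.float64(-0.16370174260192444), np.float64(0.06727576751445109)))}
```

It has lifted off the rest. I'll watch how it settles.

send_rows --xyz '[[0, 3, 0], [0, 6, 0], [0, 10, 0], [0, 10, 0], [0, 10, 0], [0, 10, 0], [0, 10, 0], [0, 10, 0], [0, 10, 0], [0, 10, 0]]' --dr '[[0, 0, 0], [0, 0, 0], [0, 0, 0], [0, 0, 0], [0, 0, 0], [0, 0, 0], [0, 0, 0], [0, 0, 0], [0, 0, 0], [0, 0, 0]]'

```text
time: 9.87
position: [0.6401, 0.0668, 0.0856]
tool_rot: [0.217, 3.134, 0.0]
ft_force: [0.6, -1.0, 0.5]
grip_width: 0.011
grip_force: 0.0
```

```bash
python3 tilt.py
```

```text
[0.64006907 0.06680983 0.08558819] [ 0.57573798 -0.97848185  0.50323006] {'n': 48, 'tilt': np.float64(-0.022532324084270583), 'z0': np.float64(0.022592209793261243), 'finL': (np.int64(350), np.int64(207), (np.float64(-0.10449014248241305), np.float64(0.09078396712317828))), 'finR': (np.int64(372), np.int64(211), (np.float64(-0.16370174260192444), np.float64(0.06727576751445109)))}
```

send_rows --xyz '[[0, 0, 0], [0, 0, 0], [0, 0, 0], [0, 0, 0], [0, 0, 0], [0, 0, 0], [0, 0, 0], [0, 0, 0], [0, 0, 0], [0, 0, 0]]' --dr '[[0, 0, 0], [0, 0, 0], [0, 0, 0], [0, 0, 0], [0, 0, 0], [0, 0, 0], [0, 0, 0], [0, 0, 0], [0, 0, 0], [0, 0, 0]]'

```text
time: 10.75
position: [0.6401, 0.067, 0.0856]
tool_rot: [0.216, 3.134, 0.0]
ft_force: [0.2, -0.4, 0.2]
grip_width: 0.004
grip_force: 0.0
```

```bash
python3 tilt.py; python3 - <<'E'
from h import *
t=get_image('top');s=get_image('scene');cv2.imwrite('pics/top2.png',t[:,:,::-1])
cv2.imwrite('pics/m2.png',np.vstack([cv2.resize(s[190:320,170:390],(660,390)),cv2.resize(t[190:260,200:420],(660,210))])[:,:,::-1])
E
```

```text
[0.64006445 0.06695984 0.08555909] [ 0.2407766  -0.36685543  0.18234765] {'n': 48, 'tilt': np.float64(-0.020189332955763164), 'z0': np.float64(0.022557643981631504), 'finL': (np.int64(350), np.int64(207), (np.float64(-0.10449014248241305), np.float64(0.09078396712317828))), 'finR': (np.int64(372), np.int64(211), (np.float64(-0.16370174260192444), np.float64(0.06727576751445109)))}
```

View pics/m2.png

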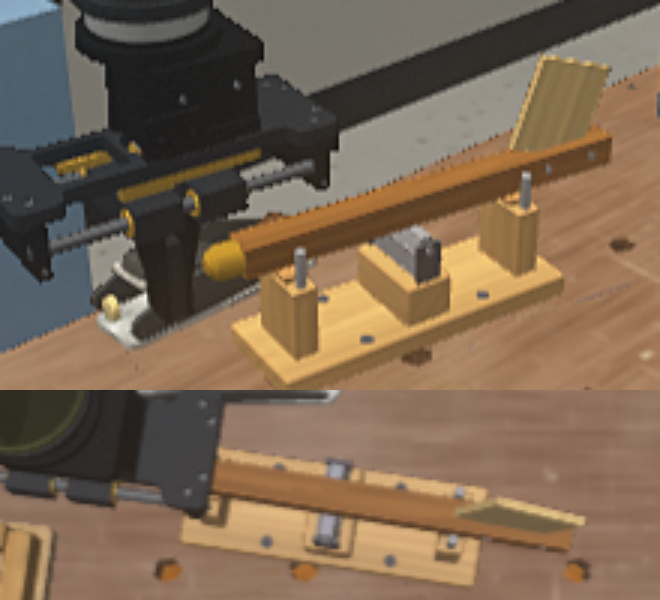

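It has settled about 0.02 rad nose-down, held by the bush alone, so the balance point is still a few mm on the nose side. I'll push 2.5 mm further to centre it.

send_rows --xyz '[[0, -6, 0], [0, -11, 0], [0, -14, 0], [0, -15.5, 0], [0, -16.5, 0], [0, -17.5, 0], [0, -17.5, 0], [0, -14, 0], [0, -5, 0], [0, 5, 0]]' --dr '[[0, 0, 0], [0, 0, 0], [0, 0, 0], [0, 0, 0], [0, 0, 0], [0, 0, 0], [0, 0, 0], [0, 0, 0], [0, 0, 0], [0, 0, 0]]'

```text
time: 11.73
position: [0.6408, 0.0716, 0.0855]
tool_rot: [-0.218, -3.134, 0.001]
ft_force: [-0.7, -0.0, -0.4]
grip_width: 0.006
grip_force: 0.0
```

```bash
python3 tilt.py
```

```text
[0.64079479 0.07163047 0.08548423] [-0.68173251 -0.0111814  -0.37106456] {'n': 47, 'tilt': np.float64(0.042106136196176557), 'z0': np.float64(0.0216234060090942), 'finL': (np.int64(352), np.int64(209), (np.float64(-0.10991616387262856), np.float64(0.08517804793639962))), 'finR': (np.int64(372), np.int64(213), (np.float64(-0.16416570933812807), np.float64(0.06269461928517069)))}
```

send_rows --xyz '[[0, 10, -15], [0, 20, -40], [0, 25, -70], [0, 25, -100], [0, 25, -120], [0, 25, -120], [0, 25, -120], [0, 25, -120], [0, 25, -120], [0, 25, -120]]' --dr '[[0, 0, 0], [0, 0, 0], [0, 0, 0], [0, 0, 0], [0, 0, 0], [0, 0, 0], [0, 0, 0], [0, 0, 0], [0, 0, 0], [0, 0, 0]]'

```text
time: 12.62
position: [0.6433, 0.0967, 0.2038]
tool_rot: [-0.216, -3.131, 0.001]
ft_force: [0.1, -0.2, 0.4]
grip_width: 0.004
grip_force: 0.0
```

```bash
python3 tilt.py
```

```text
[0.64331484 0.0966926  0.20376507] [ 0.09747028 -0.16393221  0.38419989] {'n': 46, 'tilt': np.float64(0.04468000470615876), 'z0': np.float64(0.021543851550755676), 'finL': (np.int64(353), np.int64(209), (np.float64(-0.11249163268062426), np.float64(0.08453355978624873))), 'finR': (np.int64(374), np.int64(214), (np.float64(-0.1699883324890876), np.float64(0.05895493322919983)))}
```

send_rows --xyz '[[0, 0, 0], [0, 0, 0], [0, 0, 0], [0, 0, 0], [0, 0, 0], [0, 0, 0], [0, 0, 0], [0, 0, 0], [0, 0, 0], [0, 0, 0]]' --dr '[[0, 0, 0], [0, 0, 0], [0, 0, 0], [0, 0, 0], [0, 0, 0], [0, 0, 0], [0, 0, 0], [0, 0, 0], [0, 0, 0], [0, 0, 0]]'

```text
time: 13.5
position: [0.6442, 0.0966, 0.2056]
tool_rot: [0.216, 3.134, 0.0]
ft_force: [-0.5, 0.1, -0.6]
grip_width: 0.006
grip_force: 0.0
```

```bash
python3 tilt.py; python3 - <<'E'
from h import *
t=get_image('top');cv2.imwrite('pics/top3.png',t[:,:,::-1])
T=cam('top')
h=cv2.cvtColor(t,cv2.COLOR_RGB2HSV)
m=((h[:,:,0]>19)&(h[:,:,0]<30)&(h[:,:,1]>150)&(h[:,:,2]>90)).astype(np.uint8); m[:205]=0;m[235:]=0;m[:,:215]=0;m[:,300:]=0
print(cv2.connectedComponentsWithStats(m)[2:])
for x in (.643,.640): print(pr(T,[x,.04,.09]))
E
```

```text
[0.64420597 0.09662645 0.205572  ] [-0.45688437  0.12373842 -0.60035751] {'n': 47, 'tilt': np.float64(0.04686686785814161), 'z0': np.float64(0.02148052935723349), 'finL': (np.int64(353), np.int64(209), (np.float64(-0.11249163268062426), np.float64(0.08453355978624873))), 'finR': (np.int64(374), np.int64(214), (np.float64(-0.1699883324890876), np.float64(0.05895493322919983)))}
(array([[     0,      0,    640,    480, 307156],
       [   244,    210,      9,      8,     44]], dtype=int32), array([[319.51016747, 239.50374077],
       [248.52272727, 213.38636364]]))
[243.20999555 212.76733073]
[243.16814064 214.22321275]
```

The vane has tipped onto the tail rest, so it needs to come back about 3 mm. I'll grip the nose cap lightly from above with the jaws across the vane, which allows exact moves both ways.

send_rows --xyz '[[0, -7, 5], [-1, -14, 10], [-2, -21, 15], [-2, -28, 20], [-3, -35, 25], [-4, -42, 30], [-4, -49, 35], [-5, -56, 40], [-5, -63, 45], [-5, -68, 45]]' --dr '[[0, 0, 0.12], [0, 0, 0.24], [0, 0, 0.36], [0, 0, 0.48], [0, 0, 0.6], [0, 0, 0.72], [0, 0, 0.84], [0, 0, 0.96], [0, 0, 1.08], [0, 0, 1.2]]' --jaw 50 --grip_force 6

```text
time: 14.43
position: [0.6391, 0.0278, 0.1594]
tool_rot: [-1.956, -2.457, 0.002]
ft_force: [-0.1, 0.9, 0.5]
grip_width: 0.566
grip_force: 0.0
```

send_rows --xyz '[[0, 0, 0], [0, 0, 0], [0, 0, 0], [0, 0, 0], [0, 0, 0], [0, 0, 0], [0, 0, 0], [0, 0, 0], [0, 0, 0], [0, 0, 0]]' --dr '[[0, 0, 0.12], [0, 0, 0.24], [0, 0, 0.37], [0, 0, 0.37], [0, 0, 0.37], [0, 0, 0.37], [0, 0, 0.37], [0, 0, 0.37], [0, 0, 0.37], [0, 0, 0.37]]'

```text
time: 15.27
position: [0.6398, 0.0285, 0.1606]
tool_rot: [-2.368, -2.065, -0.0]
ft_force: [-0.2, 0.5, -0.6]
grip_width: 0.574
grip_force: 0.0
```

```bash
python3 tilt.py; python3 - <<'E'
from h import *
s=get_state();w=get_image('wrist');cv2.imwrite('pics/w4.png',w[:,:,::-1])
M=Ro.from_rotvec(s['tool_rot']).as_matrix();print(s['position'],M)
C=cam('wrist',s)
for p in([.6415,.0385,.094],[.6401,.0286,.094],[.6165,-.0958,.097]):print(pr(C,p))
E
```

```text
[0.63981578 0.02853884 0.16061653] [-0.18086646  0.51530843 -0.6208057 ] {'n': 49, 'tilt': np.float64(0.049064204039970416), 'z0': np.float64(0.02146105111099663), 'finL': (np.int64(353), np.int64(209), (np.float64(-0.11249163268062426), np.float64(0.08453355978624873))), 'finR': (np.int64(374), np.int64(214), (np.float64(-0.1699883324890876), np.float64(0.05895493322919983)))}
[0.63982284 0.02856936 0.16062559] [[ 1.36203414e-01  9.90680882e-01  1.43951650e-04]
 [ 9.90680883e-01 -1.36203431e-01  1.17765752e-04]
 [ 1.36274987e-04  1.26570050e-04 -9.99999983e-01]]
[311.1973341  246.21154604]
[311.14088557 260.40083635]
[302.7832804  417.26803597]
```

View pics/w4.png

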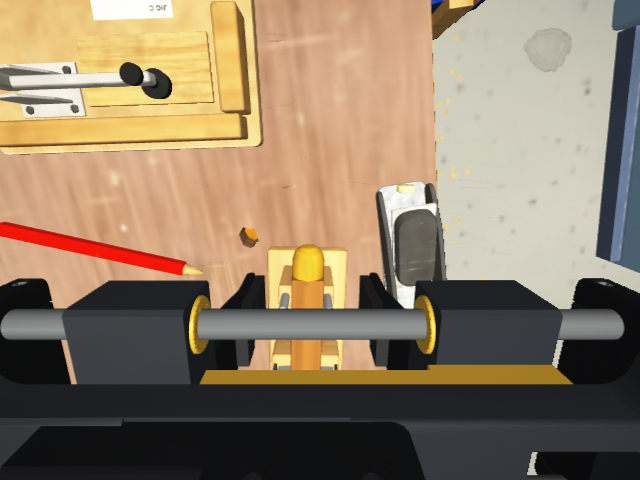

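The nose is centred between the jaws to about 1.5 mm (column 308 against the predicted 311; tip at row 244). I'll descend and close gently.

send_rows --xyz '[[0, -1.5, 12], [0, -1.5, 24], [0, -1.5, 36], [0, -1.5, 46], [0, -1.5, 54], [0, -1.5, 60], [0, -1.5, 64], [0, -1.5, 65], [0, -1.5, 65], [0, -1.5, 65]]' --dr '[[0, 0, 0], [0, 0, 0], [0, 0, 0], [0, 0, 0], [0, 0, 0], [0, 0, 0], [0, 0, 0], [0, 0, 0], [0, 0, 0], [0, 0, 0]]'

```text
time: 16.2
position: [0.6387, 0.0288, 0.0961]
tool_rot: [2.368, 2.064, 0.001]
ft_force: [0.9, 0.5, 0.5]
grip_width: 0.579
grip_force: 0.0
```

send_rows --xyz '[[0, 0, 0], [0, 0, 0], [0, 0, 0], [0, 0, 0], [0, 0, 0], [0, 0, 0], [0, 0, 0], [1, 0, 0], [2, 0, 0], [3, 0, 0]]' --dr '[[0, 0, 0], [0, 0, 0], [0, 0, 0], [0, 0, 0], [0, 0, 0], [0, 0, 0], [0, 0, 0], [0, 0, 0], [0, 0, 0], [0, 0, 0]]' --jaw 15 --grip_force 6

```text
time: 17.03
position: [0.6385, 0.0309, 0.0954]
tool_rot: [2.369, 2.063, -0.002]
ft_force: [-0.2, -2.1, 0.1]
grip_width: 0.248
grip_force: 6.0
```

send_rows --xyz '[[0, 0, 0], [0, 0, 0], [0, 0, 0], [0, 0, 0], [0, 0, 0], [0, 0, 0], [0, 0, 0], [0, 0, 0], [0, 0, 0], [0, 0, 0]]' --dr '[[0, 0, 0], [0, 0, 0], [0, 0, 0], [0, 0, 0], [0, 0, 0], [0, 0, 0], [0, 0, 0], [0, 0, 0], [0, 0, 0], [0, 0, 0]]' --jaw 45

```text
time: 17.87
position: [0.6387, 0.0318, 0.0956]
tool_rot: [2.368, 2.064, 0.0]
ft_force: [-0.0, -0.1, -0.3]
grip_width: 0.517
grip_force: 0.0
```

```bash
python3 tilt.py
```

```text
[0.63874275 0.0318094  0.09558647] [-0.01913808 -0.12656097 -0.33017093] {'n': 34, 'tilt': np.float64(-0.21728072434989526), 'z0': np.float64(0.021861312831298593), 'finL': (np.int64(350), np.int64(208), (np.float64(-0.10464126833575528), np.float64(0.08862462173449377))), 'finR': (np.int64(371), np.int64(211), (np.float64(-0.16093409878033577), np.float64(0.0679765883609645)))}
```

send_rows --xyz '[[0, 0, -8], [0, 0, -25], [0, 0, -45], [0, 0, -65], [0, 0, -65], [0, 0, -65], [0, 0, -65], [0, 0, -65], [0, 0, -65], [0, 0, -65]]' --dr '[[0, 0, 0], [0, 0, 0], [0, 0, 0], [0, 0, 0], [0, 0, 0], [0, 0, 0], [0, 0, 0], [0, 0, 0], [0, 0, 0], [0, 0, 0]]'

```text
time: 18.75
position: [0.6382, 0.0318, 0.1596]
tool_rot: [-2.368, -2.064, 0.002]
ft_force: [0.9, -0.3, 0.4]
grip_width: 0.512
grip_force: 0.0
```

```bash
python3 tilt.py
```

```text
[0.63816828 0.031779   0.15959048] [ 0.86155218 -0.32493162  0.37096071] {'n': 49, 'tilt': np.float64(-0.014907353322399659), 'z0': np.float64(0.0224986012086821), 'finL': (np.int64(350), np.int64(208), (np.float64(-0.10464126833575528), np.float64(0.08862462173449377))), 'finR': (np.int64(372), np.int64(211), (np.float64(-0.16370174260192444), np.float64(0.06727576751445109)))}
```

send_rows --xyz '[[0, 0, -10], [0, 0, -20], [0, 0, -20], [0, 0, -20], [0, 0, -20], [0, 0, -20], [0, 0, -20], [0, 0, -20], [0, 0, -20], [0, 0, -20]]' --dr '[[0, 0, 0], [0, 0, 0], [0, 0, 0], [0, 0, 0], [0, 0, 0], [0, 0, 0], [0, 0, 0], [0, 0, 0], [0, 0, 0], [0, 0, 0]]'

```text
time: 19.63
position: [0.6387, 0.0318, 0.1804]
tool_rot: [-2.368, -2.064, 0.0]
ft_force: [0.2, 0.7, -0.7]
grip_width: 0.517
grip_force: 0.0
```

```bash
python3 tilt.py
```

```text
[0.63866327 0.03176121 0.18042786] [ 0.24641669  0.73965339 -0.7257323 ] {'n': 48, 'tilt': np.float64(-0.020558397378426452), 'z0': np.float64(0.022707925689009145), 'finL': (np.int64(350), np.int64(208), (np.float64(-0.10464126833575528), np.float64(0.08862462173449377))), 'finR': (np.int64(372), np.int64(211), (np.float64(-0.16370174260192444), np.float64(0.06727576751445109)))}
```

It is free and balanced, but about 0.017 rad nose-down. I'll regrip and shift it 1.2 mm towards the tail to gain margin.

send_rows --xyz '[[0, 0, 18], [0, 0, 36], [0, 0, 54], [0, 0, 70], [0, 0, 82], [0, 0, 89], [0, 0, 92], [0, 0, 92], [0, 0, 92], [0, 0, 92]]' --dr '[[0, 0, 0], [0, 0, 0], [0, 0, 0], [0, 0, 0], [0, 0, 0], [0, 0, 0], [0, 0, 0], [0, 0, 0], [0, 0, 0], [0, 0, 0]]'

```text
time: 20.52
position: [0.6395, 0.0318, 0.0897]
tool_rot: [2.368, 2.063, 0.003]
ft_force: [0.1, 0.6, 1.0]
grip_width: 0.517
grip_force: 0.0
```

send_rows --xyz '[[0, 0, 0], [0, 0, 0], [0, 0, 0], [0, 0, 0], [0, 0, 0], [0, 0, 0], [-0.6, 0, 0], [-1.2, 0, 0], [-1.2, 0, 0], [-1.2, 0, 0]]' --dr '[[0, 0, 0], [0, 0, 0], [0, 0, 0], [0, 0, 0], [0, 0, 0], [0, 0, 0], [0, 0, 0], [0, 0, 0], [0, 0, 0], [0, 0, 0]]' --jaw 15 --grip_force 6

```text
time: 21.35
position: [0.6386, 0.0313, 0.0886]
tool_rot: [-2.367, -2.064, -0.001]
ft_force: [0.8, 1.6, 0.2]
grip_width: 0.25
grip_force: 6.2
```

send_rows --xyz '[[0, 0, 0], [0, 0, 0], [0, 0, 0], [0, 0, 0], [0, 0, -10], [0, 0, -30], [0, 0, -60], [0, 0, -95], [0, 0, -130], [0, 0, -150]]' --dr '[[0, 0, 0], [0, 0, 0], [0, 0, 0], [0, 0, 0], [0, 0, 0], [0, 0, 0], [0, 0, 0], [0, 0, 0], [0, 0, 0], [0, 0, 0]]' --jaw 45

```text
time: 22.18
position: [0.64, 0.03, 0.244]
tool_rot: [2.366, 2.061, 0.008]
ft_force: [0.8, 0.0, -0.3]
grip_width: 0.518
grip_force: 0.0
```

```bash
python3 tilt.py
```

```text
[0.63998994 0.02999909 0.24395395] [ 0.81582954  0.02899338 -0.30188132] {'n': 49, 'tilt': np.float64(-0.01162083558893147), 'z0': np.float64(0.022423593411277837), 'finL': (np.int64(350), np.int64(208), (np.float64(-0.10464126833575528), np.float64(0.08862462173449377))), 'finR': (np.int64(372), np.int64(211), (np.float64(-0.16370174260192444), np.float64(0.06727576751445109)))}
```

send_rows --xyz '[[-27, -20, 0], [-54, -40, 0], [-81, -60, 0], [-108, -80, 0], [-135, -100, 0], [-162, -120, 0], [-188, -140, 0], [-214, -160, 0], [-240, -180, 0], [-263, -199, 0]]' --dr '[[0, 0, -0.07], [0, 0, -0.14], [0, 0, -0.21], [0, 0, -0.28], [0, 0, -0.35], [0, 0, -0.42], [0, 0, -0.49], [0, 0, -0.56], [0, 0, -0.62], [0, 0, -0.675]]' --jaw 70

```text
time: 23.07
position: [0.4038, -0.2046, 0.2389]
tool_rot: [1.549, 2.733, 0.001]
ft_force: [-0.1, -0.7, -0.9]
grip_width: 0.803
grip_force: 0.0
```

send_rows --xyz '[[0, 0, 20], [0, 0, 40], [0, 0, 60], [0, 0, 80], [0, 0, 90], [0, 0, 90], [0, 0, 90], [0, 0, 90], [0, 0, 90], [0, 0, 90]]' --dr '[[0, 0, 0], [0, 0, 0], [0, 0, 0], [0, 0, 0], [0, 0, 0], [0, 0, 0], [0, 0, 0], [0, 0, 0], [0, 0, 0], [0, 0, 0]]'

```text
time: 23.9
position: [0.4062, -0.203, 0.1496]
tool_rot: [1.55, 2.731, 0.001]
ft_force: [-0.9, -0.5, 0.4]
grip_width: 0.801
grip_force: 0.0
```

```bash
python3 tilt.py; python3 - <<'E'
from h import *
s=get_state();w=get_image('wrist');cv2.imwrite('pics/w5.png',w[:,:,::-1])
t=get_image('top');cv2.imwrite('pics/top5.png',t[:,:,::-1])
M=Ro.from_rotvec(s['tool_rot']).as_matrix();print(s['position'],M)
C=cam('wrist',s)
print(pr(C,[.4071,-.2034,.056]))
E
```

```text
[ 0.40624951 -0.20296686  0.14955425] [-0.93416288 -0.49702817  0.36959343] {'n': 48, 'tilt': np.float64(-0.015778970954053232), 'z0': np.float64(0.02267404335582054), 'finL': (np.int64(350), np.int64(208), (np.float64(-0.10464126833575528), np.float64(0.08862462173449377))), 'finR': (np.int64(372), np.int64(211), (np.float64(-0.16370174260192444), np.float64(0.06727576751445109)))}
[ 0.40610996 -0.20291075  0.14937997] [[-5.12549372e-01  8.58656239e-01  1.61361804e-03]
 [ 8.58657255e-01  5.12550198e-01 -1.16594716e-04]
 [-9.27175026e-04  1.32578429e-03 -9.99998691e-01]]
[312.18434846 249.56829643]
```

View pics/w5.png

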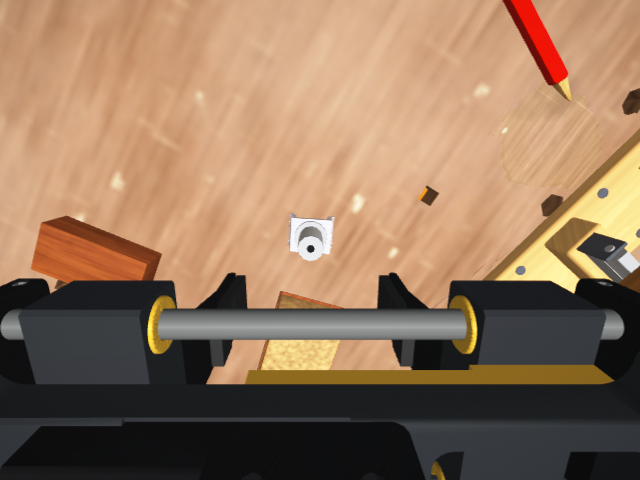

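The bush is at (311,249) against the predicted (312,250), and the saddle is turned about +0.06 rad relative to the tool. I'll grasp it and measure the shaft's centreline from the top picture.

send_rows --xyz '[[0, 0, 20], [0, 0, 40], [0, 0, 60], [0, 0, 78], [0, 0, 92], [0, 0, 99], [0, 0, 102], [0, 0, 102], [0, 0, 102], [0, 0, 102]]' --dr '[[0, 0, 0], [0, 0, 0], [0, 0, 0], [0, 0, 0], [0, 0, 0], [0, 0, 0], [0, 0, 0], [0, 0, 0], [0, 0, 0], [0, 0, 0]]'

```text
time: 24.88
position: [0.4063, -0.203, 0.0474]
tool_rot: [1.55, 2.73, 0.001]
ft_force: [0.2, -0.5, -0.5]
grip_width: 0.803
grip_force: 0.0
```

send_rows --xyz '[[0, 0, 0], [0, 0, 0], [0, 0, 0], [0, 0, 0], [0, 0, 0], [0, 0, 0], [0, 0, 0], [0, 0, 0], [0, 0, 0], [0, 0, 0]]' --dr '[[0, 0, 0], [0, 0, 0], [0, 0, 0], [0, 0, 0], [0, 0, 0], [0, 0, 0], [0, 0, 0], [0, 0, 0], [0, 0, 0], [0, 0, 0]]' --jaw 12 --grip_force 20

```text
time: 25.72
position: [0.4055, -0.2027, 0.0465]
tool_rot: [-1.551, -2.732, -0.0]
ft_force: [0.4, 0.1, -0.3]
grip_width: 0.222
grip_force: 20.0
```

```bash
python3 tilt.py; python3 - <<'E'
from h import *
t=cv2.imread('pics/top5.png'); T=cam('top'); h=cv2.cvtColor(t,cv2.COLOR_BGR2HSV)
d=np.array([.138,.990]);n=np.array([.99,-.138])
E=np.array([.6165,-.0958])
for s in(-.04,-.02,.0,.02,.04,.06):
    row=[]
    for o in np.arange(-.03,.031,.003):
        p=E+d*s+n*o; u,v=pr(T,[*p,.097]); q=cv2.getRectSubPix(t,(1,1),(float(u),float(v)))[0,0]; row.append("%d/%d/%d"%tuple(q[::-1]))
    print(s,*row)
E
```

```text
[ 0.40550068 -0.20273363  0.04652834] [ 0.44306031  0.13334787 -0.31113141] {'n': 48, 'tilt': np.float64(-0.015881780662673983), 'z0': np.float64(0.022676707414216665), 'finL': (np.int64(350), np.int64(208), (np.float64(-0.10464126833575528), np.float64(0.08862462173449377))), 'finR': (np.int64(372), np.int64(211), (np.float64(-0.16370174260192444), np.float64(0.06727576751445109)))}
-0.04 189/151/106 199/160/112 202/162/115 199/160/113 204/164/115 195/156/109 89/65/44 129/89/57 145/101/63 149/103/64 151/105/65 148/103/64 139/97/61 137/97/63 151/119/87 189/154/112 205/166/116 172/140/104 144/116/98 137/109/93 136/108/91
-0.02 186/149/104 183/147/103 183/147/103 185/148/104 200/160/112 184/147/103 114/86/59 113/78/50 142/99/62 146/102/63 149/103/64 147/102/64 138/97/61 138/96/61 159/119/79 172/138/97 177/142/100 154/122/93 141/113/97 139/112/96 139/112/96
0.0 98/94/98 118/115/119 153/152/160 153/153/161 154/153/161 151/148/156 111/99/95 106/73/46 138/97/61 142/99/61 146/101/64 144/101/63 144/101/63 143/100/62 153/124/95 156/155/163 155/155/163 143/142/149 104/99/102 144/121/109 147/120/104
0.02 190/153/107 193/155/109 200/160/112 200/160/113 210/168/118 214/172/121 158/124/87 95/67/44 143/98/60 138/98/61 142/99/62 147/102/64 151/105/65 142/99/62 146/105/68 183/144/100 196/158/111 169/136/102 146/120/103 147/120/105 145/118/103
0.04 189/152/107 194/155/109 201/161/114 199/159/113 208/167/118 213/171/120 185/148/104 86/62/41 129/90/57 136/95/59 141/98/61 152/106/66 150/104/65 143/99/63 140/100/66 124/104/89 171/141/106 187/153/108 145/119/103 145/118/102 142/115/99
0.06 193/155/109 194/156/109 199/161/113 198/159/112 206/165/116 204/164/115 186/148/103 108/80/55 119/83/52 135/95/60 136/95/60 148/103/65 151/105/65 144/100/63 143/102/64 174/138/92 197/159/113 177/143/102 141/113/94 141/113/97 139/111/95
```

The shaft's centreline is about 1 mm on the far side of my edge point and turned 0.017 rad more. I'll carry the saddle over.

send_rows --xyz '[[0, 0, -25], [0, 0, -65], [0, 0, -105], [-1, 15, -140], [-3, 50, -153], [-6, 90, -153], [-9, 130, -153], [-12, 170, -153], [-15, 210, -153], [-17, 237, -153]]' --dr '[[0, 0, 0], [0, 0, 0], [0, 0, 0.05], [0, 0, 0.13], [0, 0, 0.22], [0, 0, 0.31], [0, 0, 0.4], [0, 0, 0.49], [0, 0, 0.57], [0, 0, 0.63]]'

```text
time: 26.6
position: [0.6206, -0.0924, 0.1986]
tool_rot: [-2.321, -2.116, -0.001]
ft_force: [-0.0, 0.4, -0.1]
grip_width: 0.221
grip_force: 20.0
```

send_rows --xyz '[[0, 0, 0], [0, 0, 0], [0, 0, 0], [0, 0, 0], [0, 0, 5], [0, 0, 10], [0, 0, 15], [0, 0, 20], [0, 0, 20], [0, 0, 20]]' --dr '[[0, 0, 0], [0, 0, 0], [0, 0, 0], [0, 0, 0], [0, 0, 0], [0, 0, 0], [0, 0, 0], [0, 0, 0], [0, 0, 0], [0, 0, 0]]'

```text
time: 27.43
position: [0.6173, -0.0959, 0.179]
tool_rot: [-2.321, -2.116, 0.001]
ft_force: [-0.9, 0.1, -1.1]
grip_width: 0.221
grip_force: 20.0
```

```bash
python3 - <<'E'
from h import *
s=get_state();w=get_image('wrist');c=get_image('scene')
cv2.imwrite('pics/s6.png',c[:,:,::-1]);cv2.imwrite('pics/w6.png',w[:,:,::-1])
a=np.zeros((600,640,3),np.uint8); a[:300]=cv2.resize(w[160:385,80:560],(640,300)); a[300:]=cv2.resize(c[180:310,170:447],(640,300)); cv2.imwrite('pics/m6.png',a[:,:,::-1])
M=Ro.from_rotvec(s['tool_rot']).as_matrix();print(s['position'],s['grip_width'],M)
C=cam('wrist',s)
for p in([.6177,-.096,.097],[.6177+.155*.1,-.096+.099,.097],[.6177+.155*.05,-.096+.0495,.097],[*s['position'][:2],s['position'][2]+.009]):print(pr(C,p))
E
```

```text
[ 0.61733433 -0.09585201  0.17902249] 0.22097636698252557 [[ 9.18787898e-02  9.95769770e-01 -9.23817262e-04]
 [ 9.95770196e-01 -9.18786820e-02  1.58614715e-04]
 [ 7.30646262e-05 -9.34483024e-04 -9.99999561e-01]]
[311.49542778 253.60770676]
[321.4476932  104.53121183]
[316.17344314 183.53500439]
[310.2250044  314.79176048]
```

View pics/m6.png

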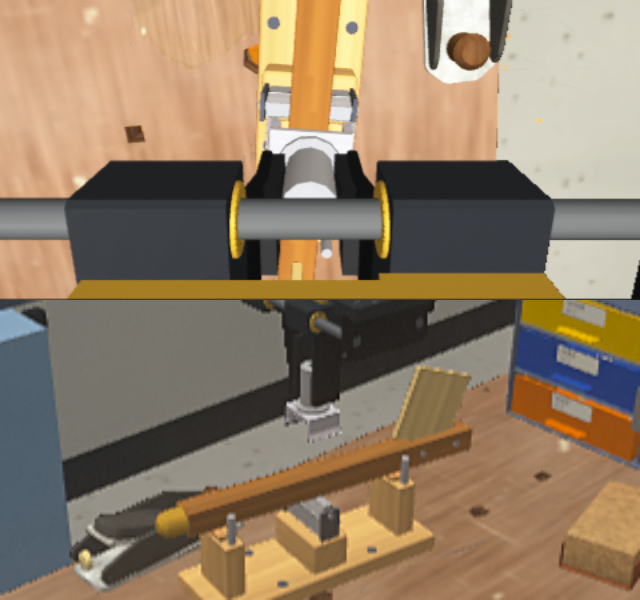

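The shaft runs where predicted, but the saddle's far rim looks turned against it: crop (268,131) to (354,127). I'll measure that edge.

```bash
python3 - <<'E'
import cv2,numpy as np
for f,(u0,u1,v0,v1) in {'w5':(292,332,205,230),'w6':(282,346,249,262)}.items():
    g=cv2.imread(f'pics/{f}.png').min(2).astype(float)
    P=[]
    for u in range(u0,u1,2):
        c=g[v0:v1,u]; k=np.argmax(np.diff(c)); P.append((u,v0+k,int(c[k]),int(c[k+1])))
    print(f,[(p[0],p[1]) for p in P])
g=cv2.imread('pics/w6.png')[246:268,278:354].min(2)
for r in g[::2]: print(*['%3d'%x for x in r[::3]])
E
```

```text
w5 [(292, np.int64(217)), (294, np.int64(217)), (296, np.int64(217)), (298, np.int64(217)), (300, np.int64(217)), (302, np.int64(218)), (304, np.int64(218)), (306, np.int64(218)), (308, np.int64(218)), (310, np.int64(218)), (312, np.int64(218)), (314, np.int64(218)), (316, np.int64(219)), (318, np.int64(219)), (320, np.int64(219)), (322, np.int64(219)), (324, np.int64(219)), (326, np.int64(219)), (328, np.int64(219)), (330, np.int64(220))]
w6 [(282, np.int64(257)), (284, np.int64(256)), (286, np.int64(256)), (288, np.int64(257)), (290, np.int64(257)), (292, np.int64(257)), (294, np.int64(257)), (296, np.int64(257)), (298, np.int64(257)), (300, np.int64(257)), (302, np.int64(255)), (304, np.int64(256)), (306, np.int64(256)), (308, np.int64(256)), (310, np.int64(256)), (312, np.int64(256)), (314, np.int64(258)), (316, np.int64(256)), (318, np.int64(257)), (320, np.int64(257)), (322, np.int64(257)), (324, np.int64(259)), (326, np.int64(259)), (328, np.int64(259)), (330, np.int64(259)), (332, np.int64(252)), (334, np.int64(260)), (336, np.int64(260)), (338, np.int64(260)), (340, np.int64
[... 495 characters left out ...]
  63  65  66  67  67  66  67  64  65 108 160 169 167 160 162 189 146 144 135
140 193 166 165 160 156 149 127 123 105  84  66  65  66  65  66 106 161 170 169 161 170 184 139 144 135
140 172 247 246 247 246 241 234 216 193 176 170 167 164 159 153 152 153 155 160 151 167 174 130 145 135
139 172 247 247 247 247 248 248 248 248 248 247 247 247 248 247 243 236 220 198 180 172 231 131 146 134
140 176 245 245 245 245 245 245 246 188 177 149 157 179 247 248 248 248 248 249 249 248 245 132 144 133
140 167 247 246 246 245 245 245 140 206 214 223 226 227 156 222 245 245 245 246 246 247 239 137 144 133
122 174 248 249 248 249 239 133 230 231 231 232 233 233 232 176 179 245 245 246 245 245 229 138 145 132
```

The far rim slope is 0.054 against the shaft's 0.064, so it is aligned and centred within about 1 mm. I'll lower it with a light grip, so any over-travel slips instead of loading the edge.

send_rows --xyz '[[0, 0, 8], [0, 0, 16], [0, 0, 23], [0, 0, 28], [0, 0, 31], [0, 0, 34], [0, 0, 37], [0, 0, 40], [0, 0, 42], [0, 0, 43]]' --dr '[[0, 0, 0], [0, 0, 0], [0, 0, 0], [0, 0, 0], [0, 0, 0], [0, 0, 0], [0, 0, 0], [0, 0, 0], [0, 0, 0], [0, 0, 0]]' --grip_force 4

```text
time: 28.37
position: [0.6177, -0.0959, 0.1363]
tool_rot: [-2.321, -2.117, 0.0]
ft_force: [0.4, 0.0, -1.1]
grip_width: 0.228
grip_force: 4.0
```

send_rows --xyz '[[0, 0, 1], [0, 0, 2], [0, 0, 3], [0, 0, 4], [0, 0, 4.5], [0, 0, 5], [0, 0, 5], [0, 0, 5], [0, 0, 5], [0, 0, 5]]' --dr '[[0, 0, 0], [0, 0, 0], [0, 0, 0], [0, 0, 0], [0, 0, 0], [0, 0, 0], [0, 0, 0], [0, 0, 0], [0, 0, 0], [0, 0, 0]]'

```text
time: 29.2
position: [0.6178, -0.0959, 0.1316]
tool_rot: [2.321, 2.117, 0.0]
ft_force: [-0.6, 0.8, -1.4]
grip_width: 0.229
grip_force: 4.0
```

```bash
python3 tilt.py
```

```text
[ 0.61776742 -0.09588318  0.13161036] [-0.59109043  0.83511024 -1.39574231] {'n': 39, 'tilt': np.float64(0.07493466046920336), 'z0': np.float64(0.01798265264640814), 'finL': (np.int64(354), np.int64(211), (np.float64(-0.115407303108739), np.float64(0.07950485194485891))), 'finR': (np.int64(372), np.int64(211), (np.float64(-0.16370174260192444), np.float64(0.06727576751445109)))}
```

send_rows --xyz '[[0, 0, 0.5], [0, 0, 1], [0, 0, 1.5], [0, 0, 2], [0, 0, 2], [0, 0, 2], [0, 0, 2], [0, 0, 2], [0, 0, 2], [0, 0, 2]]' --dr '[[0, 0, 0], [0, 0, 0], [0, 0, 0], [0, 0, 0], [0, 0, 0], [0, 0, 0], [0, 0, 0], [0, 0, 0], [0, 0, 0], [0, 0, 0]]'

```text
time: 30.08
position: [0.6178, -0.0959, 0.1296]
tool_rot: [2.321, 2.117, 0.0]
ft_force: [0.2, -0.9, -0.6]
grip_width: 0.225
grip_force: 4.0
```

send_rows --xyz '[[0, 0, 0], [0, 0, 0], [0, 0, 0], [0, 0, 0], [0, 0, 0], [0, 0, 0], [0, 0, 0], [0, 0, 0], [0, 0, 0], [0, 0, 0]]' --dr '[[0, 0, 0], [0, 0, 0], [0, 0, 0], [0, 0, 0], [0, 0, 0], [0, 0, 0], [0, 0, 0], [0, 0, 0], [0, 0, 0], [0, 0, 0]]' --jaw 50

```text
time: 30.92
position: [0.6178, -0.0959, 0.1296]
tool_rot: [2.321, 2.117, 0.0]
ft_force: [0.6, 0.3, 0.2]
grip_width: 0.572
grip_force: 0.0
```

send_rows --xyz '[[0, 0, -5], [0, 0, -20], [0, 0, -50], [0, 0, -85], [0, 0, -110], [0, 0, -110], [0, 0, -110], [0, 0, -110], [0, 0, -110], [0, 0, -110]]' --dr '[[0, 0, 0], [0, 0, 0], [0, 0, 0], [0, 0, 0], [0, 0, 0], [0, 0, 0], [0, 0, 0], [0, 0, 0], [0, 0, 0], [0, 0, 0]]'

```text
time: 31.75
position: [0.617, -0.0957, 0.2381]
tool_rot: [-2.32, -2.116, 0.003]
ft_force: [0.1, -0.1, -0.5]
grip_width: 0.571
grip_force: 0.0
```

```bash
python3 tilt.py; python3 - <<'E'
from h import *
s=get_state();w=get_image('wrist');c=get_image('scene');cv2.imwrite('pics/w7.png',w[:,:,::-1])
a=np.zeros((600,800,3),np.uint8); a[:,:400]=cv2.resize(w[160:400,230:390],(400,600)); a[:260,400:]=cv2.resize(c[180:310,190:390],(400,260)); cv2.imwrite('pics/m7.png',a[:,:,::-1])
C=cam('wrist',s); print(s['position'])
for p in([.6165,-.0958,.138],[.6177,-.096,.138],[.6165+.025*.99,-.0958-.025*.138,.075],[.6165-.025*.99,-.0958+.025*.138,.075]):print(pr(C,p))
E
```

```text
[ 0.6169886  -0.09568815  0.23809748] [ 0.14448871 -0.14819707 -0.50131275] {'n': 40, 'tilt': np.float64(0.06661110957586833), 'z0': np.float64(0.018586969549368275), 'finL': (np.int64(350), np.int64(208), (np.float64(-0.10464126833575528), np.float64(0.08862462173449377))), 'finR': (np.int64(372), np.int64(211), (np.float64(-0.16370174260192444), np.float64(0.06727576751445109)))}
[ 0.61709958 -0.09571619  0.23824705]
[310.46579431 246.37140813]
[312.03449441 246.48346779]
[336.96285695 228.72671552]
[284.78421825 226.30636126]
```

View pics/m7.png

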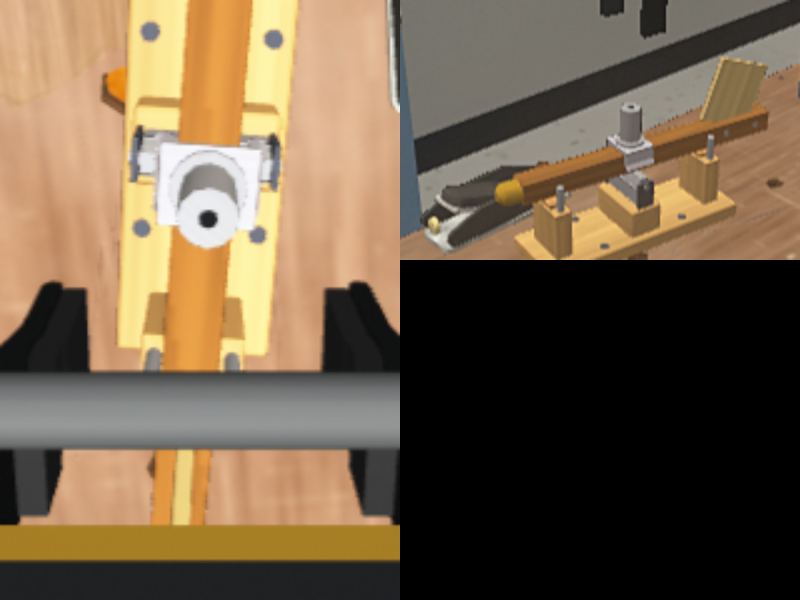

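The saddle is seated squarely over the shaft and the vane is free. The bush hole is at pixel (313,247), close to the prediction. I'll refine the edge's position and check stability.

```bash
sed -i 's/range(246,316)/range(246,290)/' tilt.py; python3 tilt.py pics/t23.90.png pics/t25.72.png; python3 tilt.py; python3 - <<'E'
from h import *
g=cv2.imread('pics/w7.png'); 
for u in (284,286,288,290,292,335,337,339): print(u,[int(x) for x in g[206:242,u].mean(1)])
s=get_state(); C=cam('wrist',s)
d=np.array([.148,.989]);n=np.array([.989,-.148]);E=np.array([.6165,-.0958])
for o in(-.022,.022):
  for y in(-.004,0,.004): print(o,y,pr(C,[*(E+n*o+d*y),.075]))
E
```

```text
pics/t23.90.png {'n': 28, 'tilt': np.float64(0.04635550791920573), 'z0': np.float64(0.019498094032196548), 'finL': (np.int64(350), np.int64(208), (np.float64(-0.10464126833575528), np.float64(0.08862462173449377))), 'finR': (np.int64(372), np.int64(211), (np.float64(-0.16370174260192444), np.float64(0.06727576751445109)))}
pics/t25.72.png {'n': 28, 'tilt': np.float64(0.04635550791920573), 'z0': np.float64(0.019498094032196548), 'finL': (np.int64(350), np.int64(208), (np.float64(-0.10464126833575528), np.float64(0.08862462173449377))), 'finR': (np.int64(372), np.int64(211), (np.float64(-0.16370174260192444), np.float64(0.06727576751445109)))}
[ 0.6173502  -0.0958192   0.23868346] [ 0.28061658 -0.27669921  0.55349055] {'n': 29, 'tilt': np.float64(0.04624228388890548), 'z0': np.float64(0.01957699776102825), 'finL': (np.int64(350), np.int64(208), (np.float64(-0.10464126833575528), np.float64(0.08862462173449377))), 'finR': (np.int64(372), np.int64(211), (np.float64(-0.16370174260192444), np.float64(0.06727576751445109)))}
284 [196, 197, 197, 198, 163, 130, 112, 81, 56, 130, 118, 118, 119
[... 928 characters left out ...]
185, 193, 185, 187, 226, 228, 230, 230, 229, 231, 231, 146, 200, 212, 172, 178, 217, 219, 219, 218, 218]
337 [211, 216, 219, 220, 219, 219, 218, 204, 141, 113, 97, 78, 189, 167, 164, 192, 192, 190, 233, 234, 235, 234, 230, 214, 212, 212, 105, 169, 176, 179, 181, 214, 217, 216, 217, 217]
339 [210, 215, 219, 221, 220, 219, 219, 132, 70, 63, 60, 53, 51, 59, 68, 72, 92, 109, 143, 145, 128, 126, 115, 109, 113, 114, 113, 115, 120, 128, 161, 217, 220, 220, 220, 221]
-0.022 -0.004 [287.20547958 229.99127011]
-0.022 0 [287.35969658 225.93974146]
-0.022 0.004 [287.51496524 221.86058379]
0.022 -0.004 [332.87838115 232.53497234]
0.022 0 [333.18720151 228.49990764]
0.022 0.004 [333.49812375 224.43737961]
```

The flat's centre is about 1 mm nose-side of my edge point and the saddle about 0.6 mm tail-side, so the offset is about -1.6 mm, within the 5 mm limit. The tilt is unchanged with the saddle on and it is steady, so I'll hand in.

```bash
python3 tilt.py; python3 -c "
from bench import *
print(close_job())"
```

```text
[ 0.61746921 -0.09588315  0.23891448] [ 0.16999011  0.3086492  -0.01738573] {'n': 29, 'tilt': np.float64(0.04624228388890548), 'z0': np.float64(0.01957699776102825), 'finL': (np.int64(350), np.int64(208), (np.float64(-0.10464126833575528), np.float64(0.08862462173449377))), 'finR': (np.int64(372), np.int64(211), (np.float64(-0.16370174260192444), np.float64(0.06727576751445109)))}
the job is handed in; nothing more can be done
None
```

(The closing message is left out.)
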